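# Clip the purple-capped sample tube into the rocker and start it

## Task

Take the purple-capped sample tube off the raised shelf, lifting it clear over the front rail without pushing against the rail. Press it down into the empty pair of blue spring clips on the rocker until both clips snap round the glass, centred, fully seated and with its cap pointing the same way as the green-capped tube already there. Then press the green start button all the way down, leaving the other tubes and the jar where they are.

Things in the scene. Friction and masses are not known exactly. Their poses are not given: they have to be found in the camera images.
- tube: purple-capped sample tube, loose, lying level, about 22 g: glass with a white label, 16 mm in diameter, 96 mm long, cap 19 mm in diameter, 18 mm long. Origin on the axis, mid glass; x along the tube, cap at the -x end (x -48 to -66 mm). It lies in two low white saddles at x = +-32 mm, 10 mm long, fingers fit between them; its axis is 24 mm above the shelf's surface
- tube_cap (a point): middle of the purple cap, on the tube's axis, 57 mm from the tube's origin towards -x
- shelf: fixed raised sample shelf, 196 x 276 mm in plan, surface 50 mm above the table. Origin on the table under it; -x is its front, towards the robot. Three tubes lie on it parallel to its x axis, caps to the front, at y = -85, 0 and +85 mm, x = 0 within 6 mm; which lies where varies. 14 mm lip at the back
- rail: the retaining rail along the shelf's front edge: steel bars along y, 268 mm long, fixed. Origin on the shelf's surface under the bars (100 mm in front of the shelf's origin); the rail's top is 50 mm above the shelf's surface, 100 mm above the table
- rocker: white tube rocker, fixed, standing still, 200 x 250 mm in plan, its grey deck 70 mm above the table. Origin on the table. A green-capped tube is already clipped in (fixed) along y = +30 mm, its cap to -x; the empty pair of clips stands along y = -55 mm; the start button is at x = -30, y = +105 mm
- seat (a point): where the tube's origin must come to lie in the empty clips: midway between the two, 30 mm above the deck, 100 mm above the table. x is the direction of the tube's axis, cap to -x; z is up. The clips are at x = +-28 mm, each 11 mm long, 45 mm free between them for the fingers
- tube_red: a red-capped tube like the purple one, loose on the shelf, to be left alone; same origin and axes
- tube_yellow: a yellow-capped tube like the purple one, loose on the shelf, to be left alone; same origin and axes
- jar: small specimen jar with an orange lid, loose on the table, 48 mm in diameter, 62 mm high, origin under it, to be left alone
- start (a joint): travel of the start button in m: 0 up, 0.006 fully down; it springs back when released
- start_top (a point): centre of the top of the green start button, 28 mm in diameter, 22 mm above the rocker's deck when up; it is pressed straight down and needs 5 N to go fully down
- clip_front (a point): the blue clip at the -x side, point on the seated tube's axis. Like the other clip it has two sprung jaws over a rest pad: the mouth is 28 mm wide 15 mm above this point, the lips leave 10 mm between them 6 mm above it. A tube laid on the lips lies about 13 mm too high; both clips together need about 7 N downward to snap (give it 10 to 15 N), and then hold by themselves
- clip_back (a point): the same point of the other blue clip, at the +x side
Not all that is in view belongs to the job. Leave any brown look-alike of the tube alone.

How it is judged:
By the outcome, as a careful person would: the job done as asked, in the order asked, and still so for the second after the job is handed in, with the robot touching nothing.
It also fails if it takes over 48 s, if anything falls off the work surface, if the arm or the gripper's body presses on something with over 40 N, if the wrist force passes 120 N, or if a joint passes its speed limit or range.

## Robot

A 6-joint arm with a two-finger parallel gripper is mounted at the origin on the work surface. World frame = base frame: x ahead of the robot, y to its left, z up, the work surface at z = 0. Lengths are in m, angles in rad, forces in N, time in s.
With the tool pointing down it reaches from about 0.275 to 0.975 m from the base axis. Payload 8.4 kg.
Tool frame: the origin (TCP) lies at the very end of the fingers, on their centre line; the grasp point (between the pads) lies 19 mm behind it; z points along the fingers, y is the line along which they close (so a half turn about z gives the same grasp; the last joint's range is limited). The gripper opens to 92 mm and grips with 3 to 60 N. Pads are 20 mm wide; open, the fingers measure 128 mm over their backs; the gripper's body (75 mm by 189 mm) begins 69 mm behind the grasp point.
Start: joints at [-1.332, 0.353, 1.633, -0, 1.155, -0.002], TCP at [0.149, -0.607, 0.215] pointing down, gripper open.
Joint ranges: [-2.63, 2.63], [-0.92, 2.1], [0.06, 2.66], [-1.3, 4.44], [0, 2.69], [-3.02, 3.02]. Speed limits (rad/s): [2.22, 2.22, 2.79, 3.14, 3.14, 3.14].

## Interface

Orientations are given as a unit quaternion [w, x, y, z].
In Python, from station import monitor, cams, job_done, finder gives the robot as it stands. The module is installed in compiled form; this text tells all that it offers.
- The arm moves only by the tool apply_moves, never from a script. Its argument "steps" is a list of rows, each a list of 7 numbers: the shift along the world's x, y, z in mm, then the turn, a rotation vector about the world's x, y, z in degrees, then the finger opening in mm, from 0 to 91.9. In form: [[tx, ty, tz, ax, ay, az, grip], ...]. A call has 1 to 10 rows; each row is the pose to reach, as a shift and turn from the pose commanded when the call began; what a row does not reach only later rows make up. A row lasts 1/8 s, in which the tool goes at most 62.5 mm and 10.7 degrees, less where a joint would pass 70% of its speed; a pose out of reach is approached as far as the arm can. A call with a gripper value outside its range is refused whole. The fingers move at their own pace and stop on an object; "newtons" is the grip in N (left out, the last holds). Time passes only in rows, so rows that repeat a pose let the fingers close. It gives the time, the measured TCP pose, the force, the opening and the grip force at its end, in the units of the state.
- monitor.observe(): the state, without advancing time (a new reading comes with each control period).
- cams.get_image(name): name is "scene" or "top" or "wrist"; returns the picture (400x640x3 uint8, red, green, blue); there is no depth.
- cams.camera_info(name): a dict with "fx", "fy", "cx", "cy" (pixels), "R" (3x3) and "t" (3): a world point X has camera coordinates R X + t. Camera axes: x right, y down, z forward; pixel columns grow to the right and rows downward; lengths in m; the calibration is good to about 2 mm. A picture is of the moment at which its call begins: read the wrist's pose just before it. camera_info takes no time and is no camera call; for the wrist camera it gives the pose at the moment of the call.
- job_done(): hands the job in; it is judged then, once.
Trained networks look in the newest picture that a camera, given by its name, has taken for a name from the list of things; names that differ only in an ending like _2 or _b are one class to them, and where a whole thing is asked for, a point or a joint stands for the part that bears it (a point fixed in the world has none). Each returns a list of dicts, best first, with "conf" (0 to 1); they miss things now and then, are a little off and sometimes report something else, mostly with a low value. They report only what shows in the picture. A call takes as long as a camera call. They do not tell look-alikes from the thing itself.
- finder.look_for(camera, name): "position" ([x, y, z] in m, in world coordinates, good to about 4 mm: the middle of the surface that is visible of it).
- finder.place_of(camera, name): "position" ([x, y, z] in m, in world coordinates, good to about 4 mm: a listed point, or the origin of a listed thing).
The state is a dict: "time": time; "q": joint angles; "qvel": joint speeds; "effort": joint torques, N m; "tcp_pos": TCP position; "ee_rot": TCP orientation; "ft_force": force on the tool from outside, world axes, zero at the start; "moment": the same for the moment, N m; "grip_width": finger opening in m; "grasp_force": force on a finger pad.
Only numpy, scipy, OpenCV 4.12 (cv2) and the standard library are available. Lean on these libraries where they do the work, as an engineer would, in place of code of your own. Each camera call takes 0.05 s, during which the arm holds its last target. There are 200 camera calls.

## Working session

There is one attempt and no reset: what is moved stays moved. The work goes in short steps, Python scripts to look and compute and a tool call to move; the robot and the scene stay as the last step left them, time stands still between calls to the robot, and variables do not carry over. Pictures are saved under pics/ and viewed, at most 11 in all, crops included, and the job is handed in when it is done.

Besides the shell and the picture viewer there is one more tool, called after "Call:" as name([rows], argument=value, ...), one row to a line, values as JSON. apply_moves: Moves the arm, as the interface text tells. Its arguments: {"type":"object","properties":{"steps":{"type":"array"},"newtons":{"type":"number"}},"required":["steps"]}

```bash
mkdir -p pics
cat > h.py <<'E'
from station import monitor, cams, job_done, finder
import numpy as np, cv2
def save(n,f,crop=None,s=1):
    im=cams.get_image(n)
    if crop: im=im[crop[1]:crop[3],crop[0]:crop[2]]
    if s!=1: im=cv2.resize(im,None,fx=s,fy=s,interpolation=cv2.INTER_CUBIC)
    cv2.imwrite('pics/'+f,im[:,:,::-1])
def px(n,X):
    c=cams.camera_info(n); p=np.array(c['R'])@np.array(X)+np.array(c['t'])
    return [round(float(c['fx']*p[0]/p[2]+c['cx'])),round(float(c['fy']*p[1]/p[2]+c['cy']))]
def ray(n,u,v,z):
    c=cams.camera_info(n);R=np.array(c['R']);o=-R.T@np.array(c['t']);d=R.T@np.array([(u-c['cx'])/c['fx'],(v-c['cy'])/c['fy'],1]);return o+d*(z-o[2])/d[2]
E
python3 - <<'E'
from h import *
save('top','top1.png');save('scene','scene1.png')
for cam in ['top','scene']:
  for n in ['tube','tube_cap','shelf','rail','rocker','seat','tube_red','tube_yellow','jar','start_top','clip_front','clip_back']:
    for r in finder.place_of(cam,n)[:3]:
        p=r['position'];print(cam,n,np.round(p,4),round(r['conf'],2),px(cam,p))
print(monitor.observe())
E
```

```text
top tube [ 0.5313 -0.1168  0.0736] 0.89 [382, 199]
top tube [ 0.3086 -0.1729  0.0063] 0.74 [405, 306]
top tube [ 0.758  -0.1785  0.008 ] 0.63 [402, 107]
top tube_cap [ 0.4758 -0.1276  0.0731] 0.91 [387, 225]
top tube_cap [ 0.3716 -0.1609  0.0077] 0.81 [399, 277]
top tube_cap [ 0.7981 -0.1295  0.0081] 0.76 [381, 91]
top shelf [ 0.5572 -0.1987 -0.0075] 0.84 [412, 194]
top rail [ 0.4535 -0.2175  0.0523] 0.88 [429, 237]
top rail [ 0.5325 -0.1141  0.0722] 0.47 [380, 198]
top rocker [ 0.5749  0.2135 -0.0034] 0.64 [230, 185]
top seat [0.5669 0.1665 0.105 ] 0.87 [244, 178]
top tube_red [ 0.573  -0.2792  0.0784] 0.76 [458, 179]
top tube_yellow [ 0.5485 -0.202   0.0764] 0.66 [422, 191]
top tube_yellow [ 0.4768 -0.1297  0.0735] 0.63 [388, 225]
top tube_yellow [0.5353 0.1672 0.1011] 0.18 [243, 194]
top jar [ 0.7071  0.0084 -0.003 ] 0.69 [321, 129]
top start_top [0.565  0.3234 0.0937] 0.73 [167, 180]
top clip_front [0.5367 0.1677 0.0981] 0.91 [243, 194]
top clip_back [0.5911 0.1538 0.1019] 0.79 [251, 167]
scene tube [5.752e-01 2.160e-01 1.000e-04] 0.74 [406, 219]
scene tube [ 0.315  -0.173   0.00
[... 852 characters left out ...]
0.8 [392, 193]
{'time': 1.3, 'q': array([-1.33240911e+00,  3.52961065e-01,  1.63341424e+00, -1.52568160e-05,
        1.15523032e+00, -2.40277248e-03]), 'qvel': array([ 0.00127558, -0.00011992, -0.00151835,  0.00065122,  0.00085451,
       -0.00039905]), 'effort': array([-1.61237105e-03, -5.93759537e+01, -3.34568024e+01,  6.97198324e-02,
        1.59155595e-02, -3.39702819e-05]), 'tcp_pos': array([ 0.14903374, -0.60695634,  0.2146012 ]), 'ee_rot': array([-5.61771692e-06,  9.92760903e-01,  1.20107409e-01, -7.69392454e-06]), 'ft_force': array([ 0.59719039, -0.46891066,  0.24481583]), 'moment': array([-0.00608017,  0.01493716,  0.01119821]), 'grasp_force': 0.0, 'grip_width': 0.09196148559716391}
```

View pics/top1.png

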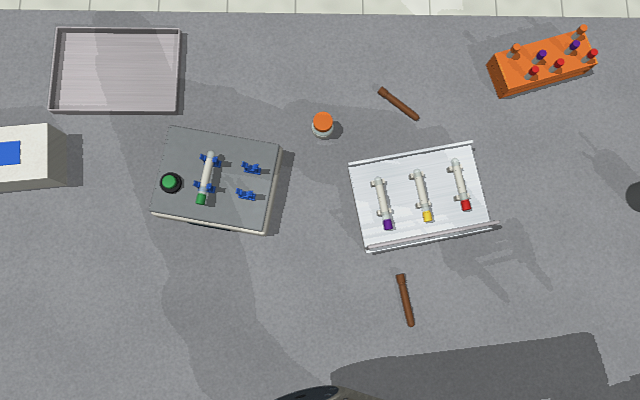

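View pics/scene1.png

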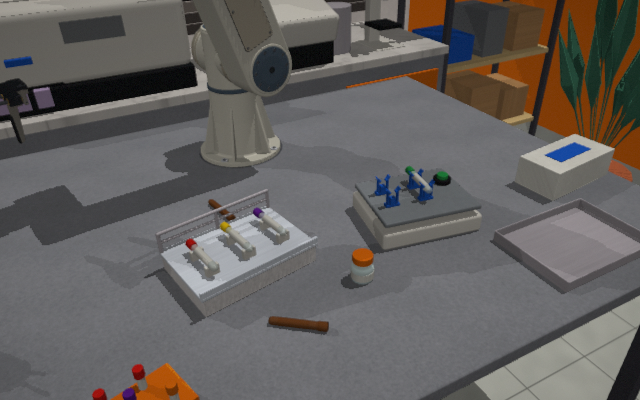

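The purple tube lies on the shelf at top pixel (382,202). The brown look-alikes are at (398,103) and (405,300), and the purple caps in the orange rack are at (541,55) and (574,45). Only the one on the shelf, with a white label and next to the rail, fits the description. I'll move above it and confirm with a wrist crop.

Call:
apply_moves([
  [40, 50, 35, 0, 0, 0, 60],
  [80, 100, 35, 0, 0, 0, 60],
  [120, 150, 35, 0, 0, 0, 60],
  [160, 200, 35, 0, 0, 0, 60],
  [200, 250, 35, 0, 0, 0, 60],
  [240, 300, 35, 0, 0, 0, 60],
  [280, 350, 35, 0, 0, 0, 60],
  [320, 400, 35, 0, 0, 0, 60],
  [350, 450, 35, 0, 0, 0, 60],
  [380, 490, 35, 0, 0, 0, 60],
], newtons=20)

```text
time: 2.55
tcp_pos: [0.5281, -0.1177, 0.2499]
ee_rot: [0.0, 0.993, 0.12, 0.0]
ft_force: [1.5, -0.4, 0.8]
grip_width: 0.0603
grasp_force: 0.0
```

Call:
apply_moves([
  [0, 0, 0, 0, 0, 0, 60],
  [0, 0, 0, 0, 0, 0, 60],
])

```text
time: 2.8
tcp_pos: [0.5268, -0.1195, 0.2494]
ee_rot: [0.0, 0.993, 0.121, -0.0]
ft_force: [-0.3, -0.4, -0.5]
grip_width: 0.06
grasp_force: 0.0
```

Run:
```python
from h import *
s=monitor.observe();print(s['time'],s['tcp_pos'],s['ee_rot'],s['grip_width'])
save('wrist','w1.png')
for n in ['tube','tube_cap','rail','tube_yellow']:
    for r in finder.place_of('wrist',n)[:3]:
        p=r['position'];print(n,np.round(p,4),round(r['conf'],2),px('wrist',p))
print(px('wrist',[.5315,-.117,.074]),px('wrist',[.4765,-.1275,.074]))
```

```text
2.8 [ 0.52684322 -0.11953641  0.24941934] [ 8.06413543e-05  9.92693442e-01  1.20663173e-01 -3.48579519e-04] 0.06004673770273024
tube [ 0.5314 -0.1124  0.0784] 0.86 [313, 174]
tube [ 0.3116 -0.1743  0.007 ] 0.55 [320, 318]
tube_cap [ 0.4759 -0.1264  0.0735] 0.8 [313, 223]
tube_cap [ 0.3696 -0.1634  0.0106] 0.6 [322, 283]
rail [ 0.4559 -0.2185  0.0463] 0.72 [383, 247]
tube_yellow [ 0.5458 -0.2018  0.0715] 0.76 [396, 179]
tube_yellow [ 0.4556 -0.2202  0.0514] 0.5 [385, 249]
[317, 174] [314, 223]
```

View pics/w1.png

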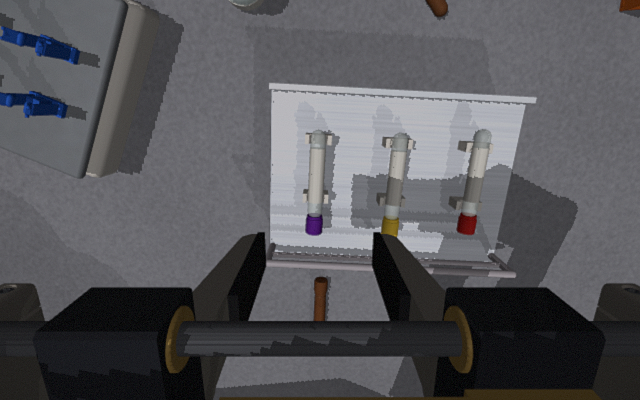

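Run:
```python
from h import *
im=cv2.imread('pics/w1.png')
cv2.imwrite('pics/w1c.png',cv2.resize(im[110:250,250:430],None,fx=4,fy=4,interpolation=cv2.INTER_CUBIC))
hsv=cv2.cvtColor(im,cv2.COLOR_BGR2HSV)
m=cv2.inRange(hsv,(125,80,30),(160,255,255));m[:200]=0;m[245:]=0
ys,xs=np.nonzero(m);print(len(xs),xs.min(),xs.max(),ys.min(),ys.max(),xs.mean(),ys.mean(),ray('wrist',xs.mean(),ys.mean(),.076))
c=cams.camera_info('wrist');print(-np.array(c['R']).T@c['t'])
```

```text
292 306 322 214 234 313.71232876712327 224.85616438356163 [ 0.47509783 -0.12721905  0.076     ]
[ 0.60046489 -0.10256868  0.41951658]
```

View pics/w1c.png

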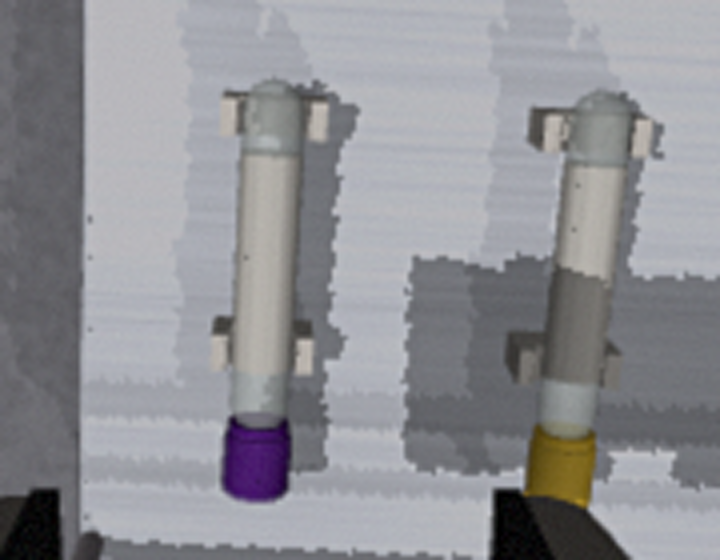

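The enlarged crop confirms a purple cap on white-labelled glass in two saddles, with the cap at crop (256,460) towards the rail and the tip at (273,82).

Run:
```python
from h import *
f=lambda a,b,z:ray('wrist',250+a/4,110+b/4,z)
tip=f(273,81,.074);j=f(260,417,.074);e=f(256,498,.074)
sb=(f(232,113,.07)+f(318,116,.07))/2; sf=(f(221,348,.07)+f(304,352,.07))/2
print(tip,j,e,'saddles',sb,sf,np.linalg.norm(sb-sf))
d=(tip-e);print(np.linalg.norm(d),np.degrees(np.arctan2(d[1],d[0])));u=d/np.linalg.norm(d)
print('origin',tip-48*u/1000,e+66*u/1000,j+48*u/1000)
d=sb-sf;print('saddle',np.degrees(np.arctan2(d[1],d[0])),(sb+sf)/2)
s=monitor.observe()
from scipy.spatial.transform import Rotation as R
q=s['ee_rot'];M=R.from_quat([q[1],q[2],q[3],q[0]]).as_matrix();print(M.round(4),np.degrees(np.arctan2(M[1,0],M[0,0])))
```

```text
[ 0.57634483 -0.10782227  0.074     ] [ 0.48684939 -0.12584772  0.074     ] [ 0.46320165 -0.13036196  0.074     ] saddles [ 0.56780767 -0.11043139  0.07      ] [ 0.50463423 -0.12224911  0.07      ] 0.0642692921077718
0.11536644612472237 11.266614667847067
origin [ 0.52926985 -0.11720026  0.074     ] [ 0.52792974 -0.11746723  0.074     ] [ 0.53392437 -0.11646974  0.074     ]
saddle 10.595737446425069 [ 0.53622095 -0.11634025  0.07      ]
[[ 9.716e-01  2.367e-01  1.000e-04]
 [ 2.367e-01 -9.716e-01 -1.000e-04]
 [ 0.000e+00  2.000e-04 -1.000e+00]] 13.689778817301615
```

Call:
apply_moves([
  [2, 0, -50, 0, 0, -2.5, 60],
  [2, 0, -100, 0, 0, -2.5, 60],
  [2, 0, -130, 0, 0, -2.5, 60],
  [2, 0, -130, 0, 0, -2.5, 60],
  [2, 0, -130, 0, 0, -2.5, 60],
])

```text
time: 3.68
tcp_pos: [0.5299, -0.1202, 0.1209]
ee_rot: [0.0, 0.995, 0.098, 0.001]
ft_force: [-0.1, -0.4, -0.2]
grip_width: 0.0603
grasp_force: 0.0
```

Run:
```python
from h import *
s=monitor.observe();print(s['time'],s['tcp_pos'],s['ee_rot'],s['grip_width'])
save('wrist','w2.png',(200,60,440,260),3)
for n in ['tube','tube_cap']:
    for r in finder.place_of('wrist',n)[:2]:
        p=r['position'];print(n,np.round(p,4),round(r['conf'],2),px('wrist',p))
print(px('wrist',[.53,-.117,.074]),px('wrist',s['tcp_pos']))
```

```text
3.675 [ 0.52991271 -0.12020042  0.12086146] [2.55807980e-04 9.95181166e-01 9.80499822e-02 7.63298686e-04] 0.06029661288398731
tube [ 0.3142 -0.1718  0.01  ] 0.76 [327, 395]
tube [ 0.533  -0.1136  0.0788] 0.58 [310, 216]
tube_cap [ 0.4707 -0.1278  0.0752] 0.84 [314, 295]
tube_cap [ 0.3652 -0.1611  0.0091] 0.84 [327, 354]
[315, 218] [319, 247]
```

View pics/w2.png

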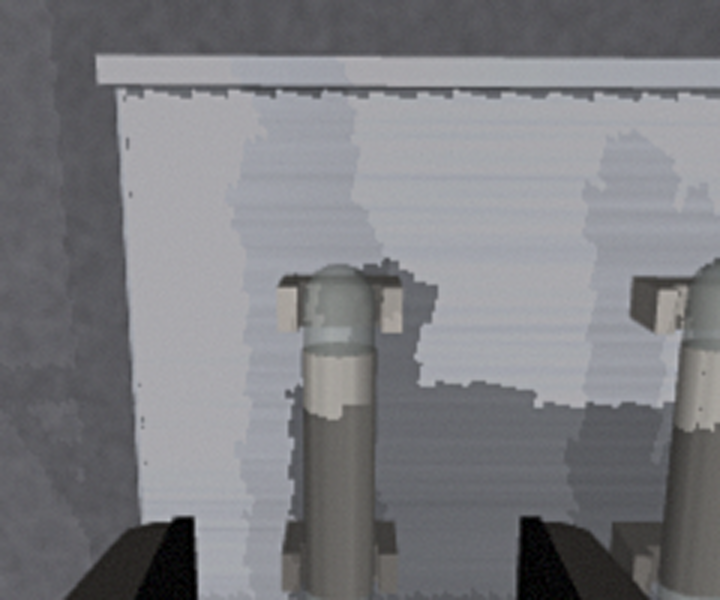

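Run:
```python
from h import *
f=lambda a,b,z:ray('wrist',200+a/3,60+b/3,z)
t=f(339,266,.074);m=f(339,470,.074);print(t,m)
d=t-m;a=np.arctan2(d[1],d[0]);print(np.degrees(a),t-.048*np.array([np.cos(a),np.sin(a),0]))
print((f(288,305,.07)+f(391,305,.07))/2,(f(290,560,.07)+f(387,560,.07))/2)
```

```text
[ 0.57725537 -0.10664412  0.074     ] [ 0.53094037 -0.11563741  0.074     ]
10.988747647367976 [ 0.53013546 -0.1157937   0.074     ]
[ 0.56817523 -0.10845708  0.07      ] [ 0.5069267  -0.12011147  0.07      ]
```

Call:
apply_moves([
  [0, 4, -20, 0, 0, 0, 60],
  [0, 4, -45, 0, 0, 0, 60],
  [0, 4, -65, 0, 0, 0, 60],
  [0, 4, -65, 0, 0, 0, 60],
  [0, 4, -65, 0, 0, 0, 10],
  [0, 4, -65, 0, 0, 0, 10],
  [0, 4, -65, 0, 0, 0, 10],
  [0, 4, -65, 0, 0, 0, 10],
], newtons=25)

```text
time: 4.82
tcp_pos: [0.5293, -0.1156, 0.0549]
ee_rot: [0.0, 0.995, 0.098, 0.0]
ft_force: [-0.6, 0.3, 0.9]
grip_width: 0.022
grasp_force: 0.0
```

Call:
apply_moves([
  [0, 0, 0, 0, 0, 0, 10],
  [0, 0, 0, 0, 0, 0, 10],
  [0, 0, 0, 0, 0, 0, 10],
])

```text
time: 5.2
tcp_pos: [0.5293, -0.1156, 0.0547]
ee_rot: [0.0, 0.995, 0.098, 0.0]
ft_force: [-0.2, -0.4, 1.9]
grip_width: 0.0152
grasp_force: 25.0
```

Call:
apply_moves([
  [0, 0, 20, 0, 0, 0, 10],
  [0, 0, 50, 0, 0, 0, 10],
  [0, 0, 85, 0, 0, 0, 10],
  [0, 0, 120, 0, 0, 0, 10],
  [0, 0, 135, 0, 0, 0, 10],
  [0, 0, 135, 0, 0, 0, 10],
])

```text
time: 5.95
tcp_pos: [0.5296, -0.1156, 0.1899]
ee_rot: [0.0, 0.995, 0.098, 0.001]
ft_force: [-0.5, -0.6, -0.2]
grip_width: 0.0152
grasp_force: 25.0
```

Run:
```python
from h import *
s=monitor.observe();print(s['time'],s['tcp_pos'],s['grip_width'],s['grasp_force'])
save('wrist','w3.png')
for cam in ['wrist','top']:
  if cam=='top': cams.get_image('top')
  for n in ['tube','tube_cap','seat','clip_front','clip_back','rocker','start_top']:
    for r in finder.place_of(cam,n)[:2]:
        p=r['position'];print(cam,n,np.round(p,4),round(r['conf'],2),px(cam,p))
```

```text
5.95 [ 0.52958002 -0.11561825  0.18993189] 0.015182444568809683 24.99975174665451
wrist tube [ 0.5315 -0.1123  0.2122] 0.59 [314, 260]
wrist tube_cap [ 0.4729 -0.1239  0.2087] 0.68 [314, 357]
wrist tube_cap [ 0.3695 -0.1656  0.0102] 0.53 [334, 311]
wrist seat [ 0.4553 -0.2182  0.0475] 0.26 [402, 272]
wrist rocker [ 5.801e-01  2.143e-01 -5.000e-04] 0.74 [11, 65]
top tube_cap [ 0.799  -0.1304  0.0084] 0.52 [381, 90]
top seat [0.5652 0.1636 0.1057] 0.82 [245, 179]
top clip_front [0.5366 0.168  0.1022] 0.85 [243, 193]
top clip_back [ 0.5517 -0.2029  0.0779] 0.67 [423, 189]
top clip_back [0.5905 0.1566 0.0998] 0.58 [250, 168]
top rocker [ 0.5768  0.2152 -0.0018] 0.56 [229, 184]
top start_top [0.5662 0.3225 0.0963] 0.53 [168, 179]
```

View pics/w3.png

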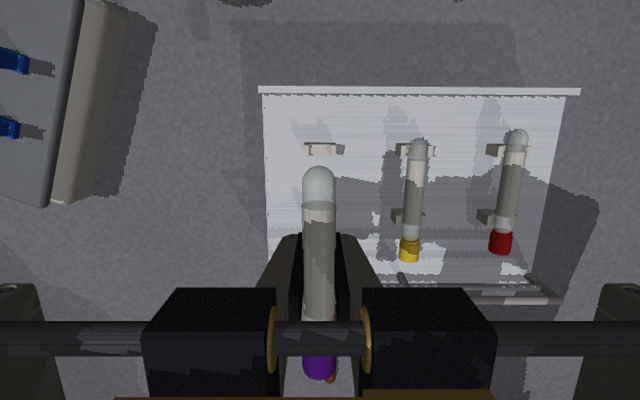

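Call:
apply_moves([
  [0, 40, 10, 0, 0, -6, 10],
  [-10, 85, 20, 0, 0, -12, 10],
  [-20, 130, 20, 0, 0, -18, 10],
  [-30, 175, 20, 0, 0, -24, 10],
  [-35, 205, 20, 0, 0, -24, 10],
  [-35, 215, 20, 0, 0, -24, 10],
  [-35, 215, 20, 0, 0, -24, 10],
  [-35, 215, 20, 0, 0, -24, 10],
])

```text
time: 7.75
tcp_pos: [0.4944, 0.0985, 0.2096]
ee_rot: [0.0, 0.994, -0.111, 0.0]
ft_force: [0.3, -0.2, 0.2]
grip_width: 0.0153
grasp_force: 25.0
```

Run:
```python
from h import *
s=monitor.observe();print(s['time'],s['tcp_pos'],s['ee_rot'],s['grip_width'],s['grasp_force'])
save('wrist','w4.png')
for n in ['tube','tube_cap','seat','clip_front','clip_back','rocker','start_top']:
    for r in finder.place_of('wrist',n)[:2]:
        p=r['position'];print(n,np.round(p,4),round(r['conf'],2),px('wrist',p))
q=s['ee_rot'];print('yaw',2*np.degrees(np.arctan2(q[2],q[1])))
```

```text
7.75 [0.49442382 0.0985333  0.20955409] [ 1.57654448e-04  9.93828139e-01 -1.10930633e-01  2.65110486e-05] 0.015252225444638405 24.999814331531525
tube [ 0.3124 -0.1714  0.0073] 0.73 [561, 267]
tube [0.4991 0.1004 0.2314] 0.59 [312, 257]
tube_cap [0.4388 0.1098 0.2291] 0.69 [320, 356]
tube_cap [ 0.368  -0.1636  0.0099] 0.69 [555, 228]
seat [0.5656 0.1594 0.1033] 0.7 [227, 131]
clip_front [0.5391 0.1678 0.0975] 0.71 [229, 163]
clip_back [0.5893 0.1595 0.0954] 0.76 [221, 101]
rocker [ 5.768e-01  2.088e-01 -2.000e-04] 0.67 [207, 124]
start_top [0.5659 0.3217 0.0946] 0.75 [53, 171]
yaw -12.737930638190287
```

View pics/w4.png

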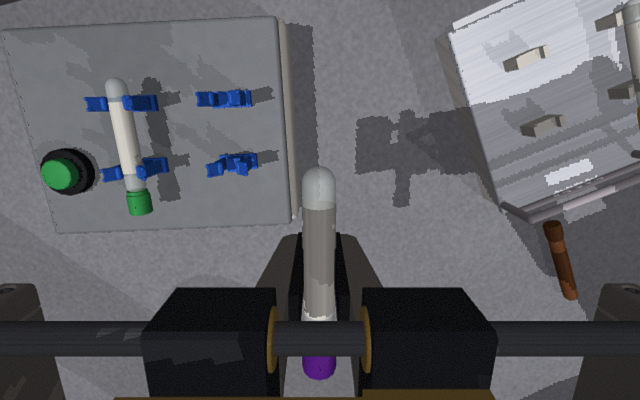

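Run:
```python
from h import *
im=cv2.imread('pics/w4.png');hsv=cv2.cvtColor(im,cv2.COLOR_BGR2HSV)
m=cv2.inRange(hsv,(100,130,40),(125,255,255))
n,l,st,c=cv2.connectedComponentsWithStats(m)
for i in range(1,n):
  if st[i,4]>40: print(st[i],c[i].round(1),ray('wrist',*c[i],.105).round(4))
W=lambda u,v,z:ray('wrist',u,v,z)
an=lambda a,b:np.degrees(np.arctan2(*(b-a)[[1,0]]))
cv2.imwrite('pics/w4c.png',cv2.resize(im[70:230,20:310],None,fx=2.7,fy=2.7,interpolation=cv2.INTER_CUBIC))
print('right edge yaw',an(W(291,222,.07),W(278,17,.07)),'top',an(W(278,17,.07),W(5,29,.07))-90)
a=W(139.5,214,.1);b=W(116,79,.1);print('green',a,b,an(a,b),np.linalg.norm(a-b))
p=ray('wrist',319,166,.2286);u=np.array([np.cos(np.radians(-12.7)),np.sin(np.radians(-12.7)),0])
print('held tip',p,p-.048*u)
g=cv2.inRange(hsv,(45,80,40),(80,255,255));n,l,st,c=cv2.connectedComponentsWithStats(g)
for i in range(1,n):
  if st[i,4]>40: print('green',st[i],W(*c[i],.092))
```

```text
[195  90  57  18 868] [224.6  98.6] [0.5899 0.1541 0.105 ]
[122  95  37  17 545] [140.1 102.7] [0.6019 0.221  0.105 ]
[ 84  97  24  15 301] [ 96.4 103.5] [0.609  0.2554 0.105 ]
[205 153  53  25 869] [232.8 164.1] [0.5378 0.1631 0.105 ]
[136 157  33  24 521] [151.8 167.1] [0.5505 0.2304 0.105 ]
[100 165  23  17 267] [111.8 173.6] [0.5528 0.2655 0.105 ]
right edge yaw -10.652976318719203 top -10.501354751270753
green [0.51249606 0.25904408 0.1       ] [0.62385302 0.2356466  0.1       ] -11.865947548050999 0.11378846121882488
held tip [0.54193434 0.08778489 0.2286    ] [0.49510869 0.09833751 0.2286    ]
green [ 41 158  38  32 953] [0.56234931 0.31983675 0.092     ]
green [126 188  27  28 564] [0.52146301 0.26049383 0.092     ]
```

View pics/w4c.png

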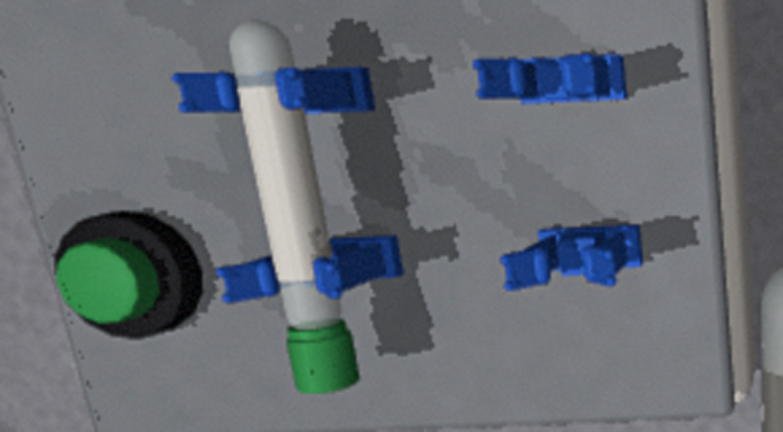

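Call:
apply_moves([
  [0, 35, 0, 0, 0, 1, 10],
  [0, 70, 0, 0, 0, 1, 10],
  [0, 77, 0, 0, 0, 1, 10],
  [0, 77, 0, 0, 0, 1, 10],
  [0, 77, 0, 0, 0, 1, 10],
])

```text
time: 8.78
tcp_pos: [0.4941, 0.1755, 0.2095]
ee_rot: [0.0, 0.995, -0.102, -0.0]
ft_force: [-0.8, -0.3, -1.0]
grip_width: 0.0152
grasp_force: 25.0
```

Run:
```python
from h import *
s=monitor.observe();q=s['ee_rot'];print(s['time'],s['tcp_pos'],'yaw',2*np.degrees(np.arctan2(q[2],q[1])))
save('wrist','w5.png')
for n in ['seat','clip_front','clip_back','start_top']:
    for r in finder.place_of('wrist',n)[:2]:
        p=r['position'];print(n,np.round(p,4),round(r['conf'],2),px('wrist',p))
im=cv2.imread('pics/w5.png');cv2.imwrite('pics/w5c.png',cv2.resize(im[60:210,180:380],None,fx=4,fy=4,interpolation=cv2.INTER_CUBIC))
```

```text
8.775 [0.49409891 0.17554266 0.20952713] yaw -11.730232874961553
seat [0.5608 0.1584 0.0975] 0.93 [322, 115]
clip_front [0.5351 0.168  0.0978] 0.83 [317, 147]
clip_back [0.5945 0.1596 0.0971] 0.94 [312, 72]
clip_back [0.4944 0.1772 0.2324] 0.3 [315, 266]
start_top [0.5671 0.3202 0.093 ] 0.81 [138, 146]
```

View pics/w5c.png

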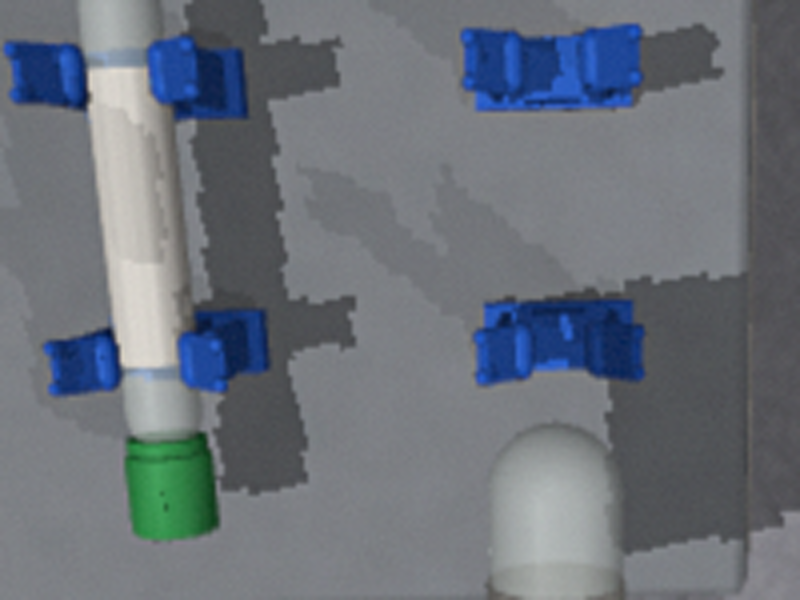

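Run:
```python
from h import *
f=lambda a,b,z:ray('wrist',180+a/4,60+b/4,z)
for z in(.106,.114):
  B=f(552,60,z);F=f(560,352,z);d=B-F
  print(z,B,F,np.linalg.norm(d),np.degrees(np.arctan2(d[1],d[0])),(B+F)/2, 'width',np.linalg.norm(f(463,60,z)-f(641,60,z)))
t=f(557,423,.2286);print('tip',t)
s=monitor.observe();print(s['tcp_pos'])
a=np.radians(-11.7);print('origin held',t-.048*np.array([np.cos(a),np.sin(a),0]))
```

```text
0.106 [0.5910053  0.15589246 0.106     ] [0.53514753 0.16587161 0.106     ] 0.05674217284066075 -10.12920066095817 [0.56307641 0.16088204 0.106     ] width 0.03472607906262292
0.114 [0.59035137 0.15601185 0.114     ] [0.53612769 0.16569908 0.114     ] 0.055082205413107335 -10.129200660958196 [0.56323953 0.16085546 0.114     ] width 0.03371018282099559
tip [0.54221835 0.16522962 0.2286    ]
[0.49425675 0.17588872 0.20964101]
origin held [0.49521565 0.17496341 0.2286    ]
```

Call:
apply_moves([
  [30, -6, 0, 0, 0, 1, 10],
  [60, -12, 0, 0, 0, 1, 10],
  [68, -14.5, -20, 0, 0, 1, 10],
  [68, -14.5, -60, 0, 0, 1, 10],
  [68, -14.5, -85, 0, 0, 1, 10],
  [68, -14.5, -85, 0, 0, 1, 10],
  [68, -14.5, -85, 0, 0, 1, 10],
])

```text
time: 9.9
tcp_pos: [0.562, 0.162, 0.1249]
ee_rot: [-0.0, 0.996, -0.093, -0.0]
ft_force: [-0.0, 0.2, -1.2]
grip_width: 0.0152
grasp_force: 25.0
```

Run:
```python
from h import *
s=monitor.observe();q=s['ee_rot'];print(s['time'],s['tcp_pos'],'yaw',2*np.degrees(np.arctan2(q[2],q[1])))
save('scene','s2.png',(330,130,490,250),5)
im=cams.get_image('wrist')[40:240,200:400];cv2.imwrite('pics/w6.png',im[:,:,::-1])
a=cv2.imread('pics/s2.png');b=cv2.resize(cv2.imread('pics/w6.png'),(600,600));a=cv2.resize(a,(800,600))
cv2.imwrite('pics/m6.png',np.hstack([a[:,100:500],b[:,100:500]]))
```

```text
9.9 [0.56200878 0.16200467 0.12487775] yaw -10.705136410987402
```

View pics/m6.png

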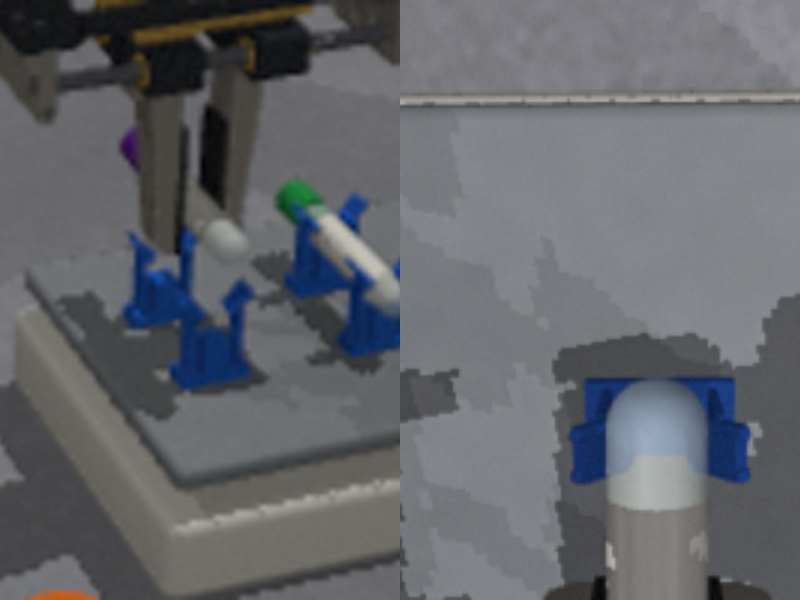

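Run:
```python
from h import *
f=lambda b,r,z:ray('wrist',200+b/3,40+r/3,z)
C=f(360,452,.113);T=f(357,380,.1439);a=np.radians(-10.7);u=np.array([np.cos(a),np.sin(a),0]);w=np.array([-u[1],u[0],0])
print(C,T,'clip->tip along (want .020)',(T-C)@u,'lat',(T-C)@w)
print('deck back edge (want .100 fr seat => .072 fr clip)',(f(360,100,.07)-C)@u)
```

```text
[0.59107257 0.1556782  0.113     ] [0.61030284 0.15262349 0.1439    ] clip->tip along (want .020) 0.01946306759910698 lat 0.0005688216261122258
deck back edge (want .100 fr seat => .072 fr clip) 0.06685012178678852
```

Call:
apply_moves([
  [0.5, 0, -15, 0, 0, 0, 10],
  [0.5, 0, -25, 0, 0, 0, 10],
  [0.5, 0, -30, 0, 0, 0, 10],
  [0.5, 0, -34, 0, 0, 0, 10],
  [0.5, 0, -38, 0, 0, 0, 10],
  [0.5, 0, -41, 0, 0, 0, 10],
  [0.5, 0, -44, 0, 0, 0, 10],
  [0.5, 0, -44, 0, 0, 0, 10],
], newtons=45)

```text
time: 11.0
tcp_pos: [0.5627, 0.1616, 0.0806]
ee_rot: [0.0, 0.996, -0.093, -0.0]
ft_force: [0.0, -3.8, 2.9]
grip_width: 0.0147
grasp_force: 45.0
```

Call:
apply_moves([
  [0, 0, -1, 0, 0, 0, 10],
  [0, 0, -2, 0, 0, 0, 10],
  [0, 0, -2, 0, 0, 0, 10],
])

```text
time: 11.38
tcp_pos: [0.5628, 0.1616, 0.0804]
ee_rot: [0.0, 0.996, -0.093, 0.0]
ft_force: [-6.7, -4.6, 22.6]
grip_width: 0.0147
grasp_force: 45.0
```

Call:
apply_moves([
  [0, 0, 1.5, 0, 0, 0, 10],
  [0, 0, 1.5, 0, 0, 0, 36],
  [0, 0, 1.5, 0, 0, 0, 36],
  [0, 0, 1.5, 0, 0, 0, 36],
  [0, 0, 20, 0, 0, 0, 36],
  [0, 0, 60, 0, 0, 0, 36],
  [-20, 5, 110, 0, 0, 0, 36],
  [-50, 10, 125, 0, 0, 0, 36],
  [-50, 10, 125, 0, 0, 0, 36],
  [-50, 10, 125, 0, 0, 0, 36],
])

```text
time: 12.62
tcp_pos: [0.5132, 0.172, 0.204]
ee_rot: [-0.0, 0.996, -0.093, 0.001]
ft_force: [-0.4, 0.2, 0.3]
grip_width: 0.0358
grasp_force: 0.0
```

Run:
```python
from h import *
s=monitor.observe();q=s['ee_rot'];print(s['time'],s['tcp_pos'],s['grip_width'])
save('scene','s3.png',(330,130,490,250),5)
save('wrist','w7.png')
for n in ['tube','tube_cap','seat','clip_front','clip_back','start_top']:
    for r in finder.place_of('wrist',n)[:2]:
        p=r['position'];print(n,np.round(p,4),round(r['conf'],2),px('wrist',p))
a=cv2.resize(cv2.imread('pics/s3.png'),(800,600));b=cv2.imread('pics/w7.png')[40:290,120:370]
cv2.imwrite('pics/m7.png',np.hstack([a[:,100:400],cv2.resize(b,(500,500))[:, :] if 0 else cv2.resize(b[:,:],(500,600))]))
```

```text
12.625 [0.51321016 0.17198001 0.20398095] 0.03576534823202516
tube [ 0.3136 -0.1722  0.0064] 0.58 [620, 279]
tube_cap [ 0.3686 -0.1639  0.0066] 0.61 [615, 240]
seat [0.5082 0.1732 0.1012] 0.67 [318, 203]
seat [0.5632 0.1602 0.1007] 0.57 [321, 136]
clip_front [0.5339 0.1707 0.0995] 0.62 [315, 173]
clip_front [0.5948 0.1603 0.0985] 0.42 [313, 97]
clip_back [0.5909 0.1595 0.0995] 0.9 [315, 101]
start_top [0.5641 0.3221 0.0921] 0.6 [137, 170]
```

View pics/m7.png

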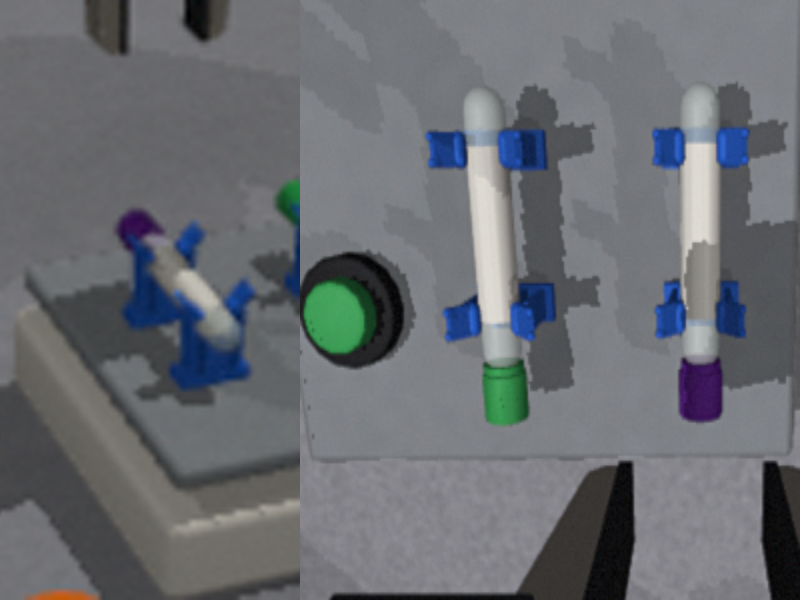

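The purple tube sits in both clips at crop (700,250), cap the same way as the green one, with its tip and cap ends level with the green tube's. Next is the start button.

Call:
apply_moves([
  [15, 45, 0, 0, 0, 0, 0],
  [30, 90, 0, 0, 0, 0, 0],
  [45, 135, 0, 0, 0, 0, 0],
  [51, 150, -20, 0, 0, 0, 0],
  [51, 150, -60, 0, 0, 0, 0],
  [51, 150, -98, 0, 0, 0, 0],
  [51, 150, -104, 0, 0, 0, 0],
  [51, 150, -104, 0, 0, 0, 0],
], newtons=20)

```text
time: 14.02
tcp_pos: [0.564, 0.322, 0.1]
ee_rot: [-0.0, 0.996, -0.093, -0.0]
ft_force: [-0.1, -0.0, 0.6]
grip_width: 0.0004
grasp_force: 0.0
```

Call:
apply_moves([
  [0, 0, -4, 0, 0, 0, 0],
  [0, 0, -8, 0, 0, 0, 0],
  [0, 0, -11, 0, 0, 0, 0],
  [0, 0, -13, 0, 0, 0, 0],
  [0, 0, -13, 0, 0, 0, 0],
])

```text
time: 14.65
tcp_pos: [0.5643, 0.3222, 0.0871]
ee_rot: [-0.0, 0.996, -0.093, 0.001]
ft_force: [1.6, 0.1, 4.8]
grip_width: 0.0004
grasp_force: 2.2
```

Call:
apply_moves([
  [0, 0, -1, 0, 0, 0, 0],
  [0, 0, -2, 0, 0, 0, 0],
  [0, 0, -2.5, 0, 0, 0, 0],
  [0, 0, -2.5, 0, 0, 0, 0],
])

```text
time: 15.15
tcp_pos: [0.5644, 0.3223, 0.0862]
ee_rot: [-0.0, 0.996, -0.093, 0.001]
ft_force: [-2.5, -2.6, 19.1]
grip_width: 0.0005
grasp_force: 9.6
```

Hard stop at 0.086 m with 19 N, so the button is fully down. I'll retreat and check.

Call:
apply_moves([
  [0, 0, 10, 0, 0, 0, 0],
  [0, 0, 50, 0, 0, 0, 0],
  [0, 0, 100, 0, 0, 0, 0],
  [-30, -30, 140, 0, 0, 0, 0],
  [-60, -60, 150, 0, 0, 0, 0],
  [-60, -60, 150, 0, 0, 0, 0],
  [-60, -60, 150, 0, 0, 0, 0],
])

```text
time: 16.02
tcp_pos: [0.5037, 0.2621, 0.2337]
ee_rot: [0.0, 0.996, -0.093, -0.0]
ft_force: [0.4, 0.2, 1.0]
grip_width: 0.0004
grasp_force: 0.0
```

Run:
```python
from h import *
cams.get_image('top')
cams.get_image('scene')
for c,n in [('scene','jar'),('scene','tube_red'),('scene','tube_yellow'),('scene','tube_cap'),('scene','tube')]:
    for r in finder.place_of(c,n)[:3]: print(n,np.round(r['position'],4),round(r['conf'],2))
print(monitor.observe()['ft_force'])
job_done()
```

```text
jar [0.709  0.0103 0.002 ] 0.86
jar [ 0.5512 -0.1977  0.0675] 0.39
tube_red [ 0.5733 -0.2803  0.0707] 0.71
tube_yellow [ 0.5494 -0.2006  0.0723] 0.73
tube_cap [ 0.3663 -0.1616  0.0112] 0.74
tube_cap [0.5094 0.172  0.1036] 0.48
tube [ 0.7616 -0.1782  0.0082] 0.8
tube [ 0.3122 -0.1733  0.0098] 0.71
tube [0.5638 0.1607 0.1014] 0.64
[-0.3200401  -0.61458897  0.3364158 ]
the job is handed in; nothing more can be done
```

The job is handed in at about 16 s: the purple tube is snapped into both clips with its cap the same way as the green one, the start button was pressed to its stop, and the other tubes and the jar are unmoved.

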